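# Set the slide warmer's timer by the inner knob of its two-part dial

## Task

Set the timer of the slide warmer (the instrument with the flat metal plate and glass slides; the other one, with the round cup, is a tube mixer): turn only the small inner knob of its two-part dial clockwise until its pointed end is in line with the one long mark on the panel. Leave the wide outer ring of that dial where it is set, do not turn the tube mixer's knob, and let go.

Things in the scene. Friction and masses are not known exactly. Their poses are not given: they have to be found in the camera images.
- slide_warmer: Fixed instrument, white, 210 x 150 x 50 mm (x, y, z); origin: centre of its underside, x to its back, z up. Back half: aluminium plate with glass slides, to 56 mm. Front half: two-part dial, upright axis at x -50, y 0 mm. Short black marks round it, 0.5 rad apart; the one long mark, 39 to 56 mm from the axis, lies 0.5 rad clockwise (from above) of +x.
- timer_knob (a joint): Inner knob's angle, rad, clockwise from above; at 0 its nose points along the warmer's +x, at 0.5 at the long mark; starts -0.8 to -0.2, stops -1.5 and 2.2, stays put, 0.03 N m. Black; 26 mm round foot 66 to 70 mm above worktop, on it a grip bar 12 mm thick up to 96 mm; flat sides 12 mm either way of the axis, round tail and pointed nose to 18 mm; white line at nose.
- ring_line (a point): White line on top of the outer ring, 30 mm from the dial's axis, 66 mm above the worktop; moves with the ring, starts up to 0.8 rad either side of the warmer's +x. The ring: grey, ribbed, 72 mm across, 50 to 66 mm above the worktop, same axis as the inner knob, turns freely of it and is easily dragged (0.02 N m).
- mixer_pointer (a point): Nose of the tube mixer's only knob, at its top, 18 mm from that knob's axis, 83 mm above the worktop; moves with it. The knob is shaped like the inner knob but sits on a flat fixed grey disc, without a ring. The fixed mixer has the same housing, with a black rubber cup 56 mm across, 76 mm high, on its back half; it stands left or right of the warmer.

How it is judged (in metres and radians):
At the end, for the whole second after the job is handed in: The inner knob rests with its nose within 0.2 rad (11 degrees) of the long mark (joint value 0.3 to 0.7), the outer ring's line is within 5.5 mm (about 10 degrees) of where it was, and the tip of the mixer's pointer within 4.5 mm (about 14 degrees) of where it was (value of joint timer_knob between 0.3 and 0.7 rad and velocity of joint timer_knob between -0.05 and 0.05 rad/s and distance of ring_line from where it was at the start of the episode below 0.0055 m and distance of mixer_pointer from where it was at the start of the episode below 0.0045 m); the robot touches nothing.
It fails at once if the outer ring is dragged by more than about 10 degrees (its line moves 5.5 mm) (distance of ring_line from where it was at the start of the episode above 0.0055 m).
It fails at once if the tube mixer's knob is turned (its pointer tip moves 4.5 mm) (distance of mixer_pointer from where it was at the start of the episode above 0.0045 m).
It also fails if it takes over 34 s, if anything falls off the work surface, if the arm or the gripper's body presses on something with over 40 N, if the wrist force passes 120 N, or if a joint passes its speed limit or range.

## Robot

A 6-joint arm with a two-finger parallel gripper is mounted at the origin on a cart in front of the work surface, level with it; the furniture and walls round the work are solid. World frame = base frame: x ahead of the robot, y to its left, z up, the work surface at z = 0. Lengths are in m, angles in degrees, forces in N, time in s.
With the tool pointing down it reaches from about 0.3 to 0.75 m from the base axis. Payload 8.5 kg.
Tool frame: the origin (TCP) lies at the very end of the fingers, on their centre line; the grasp point (between the pads) lies 19 mm behind it (grip_depth is the distance from the TCP to the grasp point, in m); z points along the fingers, y is the direction in which the jaws open and shut (so a half turn about z gives the same grasp; the last joint's range is limited). The gripper opens to 85 mm and grips with 20 to 120 N. Pads are 22 mm wide; open, the fingers measure 114 mm over their backs; the gripper's body (76 mm by 85 mm) begins 54 mm behind the grasp point. The pads swing forward as they close: fully open they stand 13 mm farther back than shut.
Start: joints at [-79.658, 21.807, 74.336, -0, 83.858, -12.336], TCP at [0.212, -0.507, 0.231] pointing down, gripper open.
Joint ranges: [-178.18, 178.18], [-50.72, 133.34], [12.68, 142.11], [-81.47, 261.47], [9.98, 163.14], [-165.26, 165.26]. Speed limits (degrees/s): [136.94, 136.94, 180, 180, 180, 180].

## Interface

Orientations are given as a 3x3 rotation matrix whose columns are the frame's x, y, z axes.
In Python, from rig import observe, get_image, close_job, silhouettes, grip_depth gives the robot as it stands. The module is installed in compiled form; this text tells all that it offers.
- The arm moves only by the shell command python3 -m crank 'ROWS' [FORCE]. ROWS is a JSON object of lists of equal length, an entry for each row: "slide": the shift along the tool's x, y, z in m, a list of three; "roll": the turn about the tool's z in rad; "grip": the finger opening in m, from 0 to 0.0854. A call has exactly 8 rows; each row is the pose to reach, as a shift and turn from the pose commanded when the call began, along the tool's axes at that moment; what a row does not reach only later rows make up. A row lasts 1/10 s, in which the tool goes at most 50 mm and 8.59 degrees, less where a joint would pass 70% of its speed; a pose out of reach is approached as far as the arm can. A call with a gripper value outside its range is refused whole. The fingers move at their own pace and stop on an object; FORCE is the grip in N (left out, the last holds). Time passes only in rows, so rows that repeat a pose let the fingers close, or fill a call up. It gives the time, the measured TCP pose, the force and the opening at its end, in the units of the state.
- observe(): the state, without advancing time (a new reading comes with each control period).
- get_image(name): name is "side" or "top"; returns a dict with "frame" (420x560x3 uint8, red, green, blue), "fx", "fy", "cx", "cy" (pixels), "D" ([k1, k2, p1, p2, k3] as OpenCV has them; the pictures are not rectified), "xyz" and "rotation" of the camera in the world. Camera axes: x right, y down, z forward; pixel columns grow to the right and rows downward; lengths in m; the calibration is good to about 2 mm. A picture is of the moment at which its call begins. There is no depth.
- close_job(): hands the job in, once; it reports no verdict.
Trained networks look in a picture, given as the dict that the camera call returned (one of the last four; its "shot" number tells which), for a name from the list of things; names that differ only in an ending like _2 or _b are one class to them, and where a whole thing is asked for, a point or a joint stands for the part that bears it (a point fixed in the world has none). Each returns a list of dicts, best first, with "confidence" (0 to 1); they miss things now and then, are a little off and sometimes report something else, mostly with a low value. They report only what shows in the picture. A call takes as long as a camera call.
- silhouettes(target, picture): "pixels" (420x560 bool, what is visible of it) and "box" ([centre column, centre row, width, height] in pixels, round what is visible of it).
The state is a dict: "time_s": time; "q": joint angles; "qvel": joint speeds; "joint_efforts": joint torques, N m; "position": TCP position; "tool_rot": TCP orientation; "ft_force": force on the tool from outside, world axes, zero at the start; "wrist_torque": the same for the moment, N m; "grip_width": finger opening in m.
Only numpy, scipy, OpenCV 4.12 (cv2) and the standard library are available. Lean on these libraries where they do the work, as an engineer would, in place of code of your own. Each camera call takes 0.05 s, during which the arm holds its last target.

## Working session

There is one attempt and no reset: what is moved stays moved. The work goes in short steps, Python scripts to look and compute and a shell command to move; the robot and the scene stay as the last step left them, time stands still between calls to the robot, and variables do not carry over. Pictures are saved under pics/ and viewed, and the job is handed in when it is done.

```bash
mkdir -p pics; cat > h.py <<'E'
import numpy as np, cv2
from rig import *
def save(p,n): cv2.imwrite('pics/'+n+'.png',cv2.cvtColor(p['frame'],cv2.COLOR_RGB2BGR))
E
python3 - <<'E'
from h import *
np.set_printoptions(precision=4,suppress=True)
s=observe();print(s)
import pickle
for n in('side','top'):
    p=get_image(n);save(p,n+'0');pickle.dump(p,open(n+'0.pkl','wb'))
    print({k:v for k,v in p.items() if k!='frame'})
    for t in('slide_warmer','timer_knob','ring_line','mixer_pointer'):
        for d in silhouettes(t,p): print(n,t,d['confidence'],d['box'])
print(grip_depth)
E
```

```text
{'time_s': 0.0, 'q': array([-79.6592,  21.8423,  74.3854,   0.0011,  83.858 , -12.3358]), 'qvel': array([-0.0589, -0.0182, -0.0719, -0.0065, -0.1057,  0.1041]), 'joint_efforts': array([  0.0003, -44.8465, -23.1281,  -0.0002,   0.0048,   0.    ]), 'position': array([ 0.212 , -0.5072,  0.2307]), 'tool_rot': array([[ 0.9227,  0.3855, -0.0003],
       [ 0.3855, -0.9227,  0.0015],
       [ 0.0003, -0.0015, -1.    ]]), 'ft_force': array([-0.2259, -0.0428, -0.3707]), 'wrist_torque': array([-0.0151,  0.0096, -0.0187]), 'grip_width': 0.08531955495935557}
{'fx': 465.18663572360816, 'fy': 465.18663572360816, 'cx': 276.1950343843591, 'cy': 210.68734858403135, 'D': array([-0.0772,  0.    ,  0.    ,  0.    ,  0.    ]), 'xyz': array([0.2666, 0.3246, 0.8276]), 'rotation': array([[-0.7989, -0.5173,  0.3068],
       [-0.6014,  0.6954, -0.3935],
       [-0.0098, -0.4988, -0.8666]]), 'shot': 1}
side slide_warmer 0.64 [208.2, 288.4, 141.0, 120.4]
side timer_knob 0.53 [230.6, 285.2, 28.1, 18.0]
side ring_line 0.69 [228.9, 287.1, 24.1, 18.5]
side ring_line 0.6 [231.9, 288.2, 45.6, 42.0]
side mixer_pointer 0.78 [344.8, 171.2, 12.5, 19.6]
{'fx': 510.16921492624874, 'fy': 510.16921492624874, 'cx': 284.570922831712, 'cy': 206.7297330717107, 'D': array([-0.0482,  0.    ,  0.    ,  0.    ,  0.    ]), 'xyz': array([ 0.4576, -0.0093,  0.9638]), 'rotation': array([[-0.0172, -0.9983,  0.055 ],
       [-0.9998,  0.0166, -0.0103],
       [ 0.0094, -0.0552, -0.9984]]), 'shot': 2}
top slide_warmer 0.97 [189.3, 180.5, 102.8, 127.0]
top timer_knob 0.62 [188.9, 207.8, 18.1, 18.4]
top ring_line 0.8 [191.4, 208.8, 40.9, 39.5]
top mixer_pointer 0.79 [373.9, 218.8, 15.8, 17.5]
0.0187
```

View pics/top0.png

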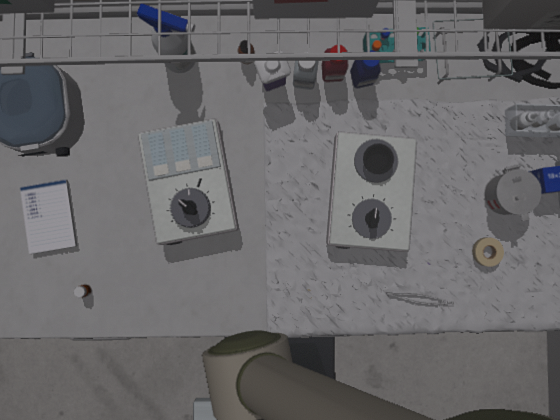

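View pics/side0.png

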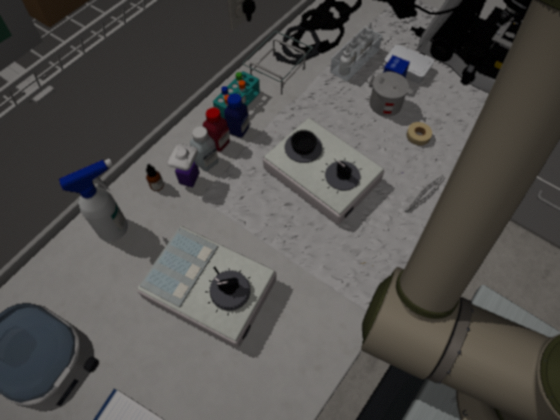

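```bash
python3 - <<'E'
import cv2
a=cv2.imread('pics/top0.png')[155:265,135:245];cv2.imwrite('pics/top0c.png',cv2.resize(a,(590,590),interpolation=cv2.INTER_CUBIC))
a=cv2.imread('pics/side0.png')[225:355,135:285];cv2.imwrite('pics/side0c.png',cv2.resize(a,(690,598),interpolation=cv2.INTER_CUBIC))
E
```

```text
(no output)
```

View pics/top0c.png

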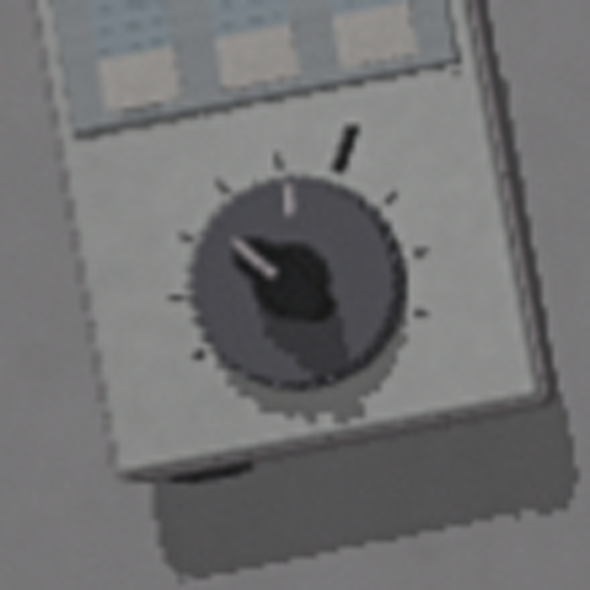

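View pics/side0c.png

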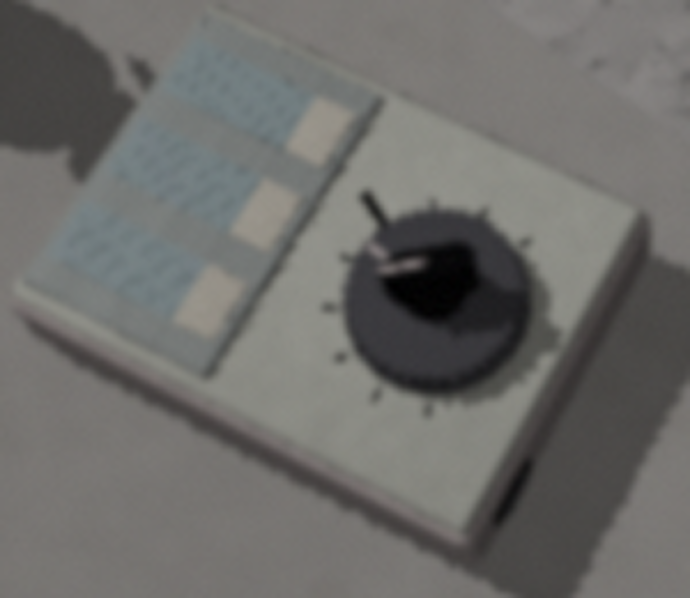

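The warmer is on the left. In the top view its dial is at about (190,208) px, with the nose pointing up-left and the long mark at about (199,183). In the side view the dial is at about (230,288). Next I'll triangulate these features.

```bash
cat >> h.py <<'E'
def ray(p,uv):
    K=np.array([[p['fx'],0,p['cx']],[0,p['fy'],p['cy']],[0,0,1]])
    n=cv2.undistortPoints(np.array([[uv]],float),K,p['D'])[0,0]
    d=p['rotation']@np.array([n[0],n[1],1]);return p['xyz'],d/np.linalg.norm(d)
def plane(p,uv,z):
    o,d=ray(p,uv);return o+d*(z-o[2])/d[2]
def tri(p,a,q,b):
    o1,d1=ray(p,a);o2,d2=ray(q,b)
    t=np.linalg.lstsq(np.c_[d1,-d2],o2-o1,rcond=None)[0]
    u=o1+t[0]*d1;v=o2+t[1]*d2;return (u+v)/2,np.linalg.norm(u-v)
def proj(p,X):
    R=p['rotation'].T;K=np.array([[p['fx'],0,p['cx']],[0,p['fy'],p['cy']],[0,0,1]])
    return cv2.projectPoints(np.asarray(X,float).reshape(-1,3),cv2.Rodrigues(R)[0],-R@p['xyz'],K,p['D'])[0][:,0]
E
python3 - <<'E'
from h import *
import pickle
np.set_printoptions(precision=4,suppress=True)
T=pickle.load(open('top0.pkl','rb'));S=pickle.load(open('side0.pkl','rb'))
t=lambda u,v:(135+(u+.5)/5.364-.5,155+(v+.5)/5.364-.5)
s=lambda u,v:(135+(u+.5)/4.6-.5,225+(v+.5)/4.6-.5)
F={'markout':((353,128),(367,193),.05),'markin':((340,170),(384,222),.05),'ringlineout':((289,182),(372,240),.066),
'noseout':((235,240),(380,270),.096),'nosein':((275,275),(425,265),.096),'corner_front_right':((547,392),(643,215),.05),'corner_front_left':((118,468),(465,540),.05)}
for k,(a,b,z) in F.items():
    print(k,*tri(T,t(*a),S,s(*b)),plane(T,t(*a),z)[:2],plane(S,s(*b),z)[:2])
P={k:(plane(T,t(*a),z)+plane(S,s(*b),z))/2 for k,(a,b,z) in F.items()}
d=P['corner_front_left']-P['corner_front_right'];yaw=np.arctan2(-d[0],d[1]);print('width',np.linalg.norm(d),'yaw',np.degrees(yaw))
m=(P['markout']+P['markin'])/2;a=yaw-.5
print('axis from mark',m[:2]-.0475*np.array([np.cos(a),np.sin(a)]))
dm=P['markout']-P['markin'];print('mark dir',np.degrees(np.arctan2(dm[1],dm[0])),'expected',np.degrees(a),np.linalg.norm(dm))
mid=(P['corner_front_left']+P['corner_front_right'])/2
print('axis from corners',mid[:2]+.055*np.array([np.cos(yaw),np.sin(yaw)]))
E
```

```text
markout [0.5613 0.1318 0.0504] 7.233926796507798e-05 [0.5614 0.1319] [0.5614 0.1317]
markin [0.5478 0.1367 0.0497] 0.00099587365024489 [0.5473 0.1363] [0.5481 0.137 ]
ringlineout [0.5413 0.15   0.0675] 0.001475024697334882 [0.5421 0.1506] [0.5412 0.1492]
noseout [0.5211 0.1629 0.0942] 0.00012612595146210533 [0.521  0.1626] [0.5204 0.1633]
nosein [0.51   0.1508 0.0914] 0.00015069675233241018 [0.5097 0.1499] [0.5086 0.1519]
corner_front_right [0.4723 0.0692 0.0356] 0.000592227232134615 [0.4718 0.0678] [0.4688 0.074 ]
corner_front_left [0.4476 0.2133 0.0388] 0.002646259290895956 [0.4489 0.2113] [0.4439 0.2142]
width 0.1438387032128 yaw 9.5846332056605
axis from mark [0.5097 0.1497]
mark dir -19.648314025981744 expected -19.063256550880663 0.014550662237104214
axis from corners [0.5126 0.151 ]
```

```bash
cat > ov.py <<'E'
from h import *
import pickle,sys
def overlay(p,x,y,yaw,th,rg,name,off,crop,sc):
    im=cv2.cvtColor(p['frame'],cv2.COLOR_RGB2BGR);x0,y0,w,h=crop
    im=cv2.resize(im[y0:y0+h,x0:x0+w],None,fx=sc,fy=sc,interpolation=cv2.INTER_CUBIC)
    def dr(r,a,z,c,cl=False):
        r,a=np.broadcast_arrays(np.asarray(r,float),np.asarray(a,float));
        X=np.c_[x+r*np.cos(yaw-a),y+r*np.sin(yaw-a),np.full(r.size,z)]
        q=((proj(p,X)-[x0,y0]+.5)*sc-.5).round().astype(int)
        cv2.polylines(im,[q.reshape(-1,1,2)],cl,c,1)
    A=np.linspace(0,2*np.pi,80)
    dr(.036,A,.066,(0,255,255));dr([.039,.056],[.5,.5],.05,(0,0,255))
    dr([.027,.033],[rg,rg],.066,(0,255,0))
    dr([0,.018],[th,th],.096,(255,100,0))
    c=np.array([[.018,0],[.012,-.006],[-.012,-.006],[-.018,0],[-.012,.006],[.012,.006]])
    dr(np.hypot(*c.T),th+np.arctan2(c[:,1],c[:,0]),.096,(255,0,255),True)
    b=np.array([[-.055,-.075],[.155,-.075],[.155,.075],[-.055,.075]])
    dr(np.hypot(*b.T),np.arctan2(b[:,1],b[:,0]),.05,(0,255,0),True)
    cv2.imwrite('pics/'+name+'.png',im)
E
python3 - <<'E'
from ov import *
T=pickle.load(open('top0.pkl','rb'));S=pickle.load(open('side0.pkl','rb'))
for p,n,c in((T,'ovt',(130,115,120,135)),(S,'ovs',(130,220,155,130))):
    overlay(p,.510,.150,np.radians(9.6),-.68,-.2,n,None,c,4.4)
E
```

```text
(no output)
```

View pics/ovt.png

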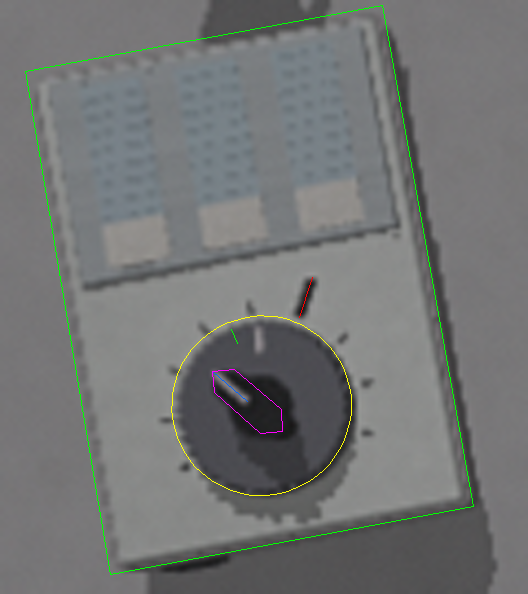

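View pics/ovs.png

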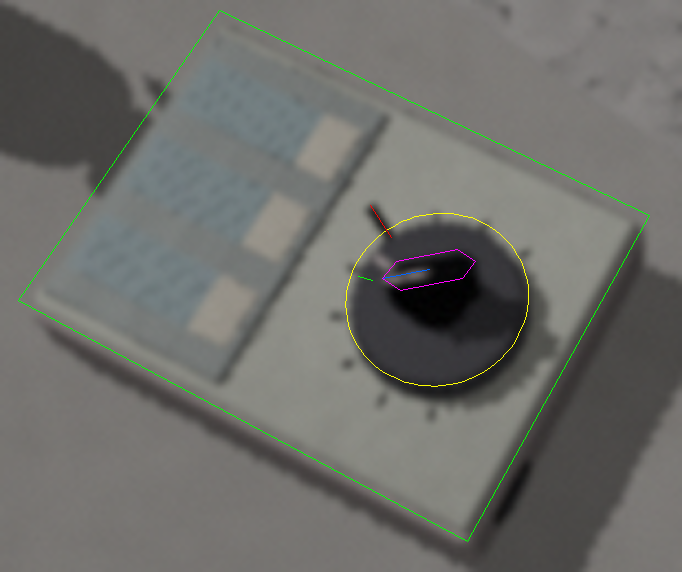

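```bash
python3 -m crank '{"slide":[[0.033,-0.031,0],[0.066,-0.061,0],[0.099,-0.092,0.0],[0.132,-0.123,0.0],[0.165,-0.154,0.0],[0.198,-0.184,0.0],[0.231,-0.215,0.0],[0.264,-0.246,0.0]],"roll":[-0.05,-0.1,-0.15,-0.2,-0.25,-0.3,-0.35,-0.4],"grip":[0.0854,0.0854,0.0854,0.0854,0.0854,0.0854,0.0854,0.0854]}' 40; python3 -c "
from h import *
np.set_printoptions(precision=4,suppress=True)
s=observe();p=s['position'];R=s['tool_rot'];print(p,R,s['q'],R.T@(np.array([.51,.15,.15])-p),np.degrees(np.arctan2(R[1,0],R[0,0])))"
```

```text
time_s: 1.3
position: [0.3612, -0.177, 0.2316]
tool_rot: [[0.699, 0.716, 0.001], [0.716, -0.699, -0.0], [0.0, 0.001, -1.0]]
ft_force: [0.3, -0.4, -0.2]
grip_width: 0.0851
[ 0.3612 -0.177   0.2316] [[ 0.6986  0.7155  0.0006]
 [ 0.7155 -0.6986 -0.0004]
 [ 0.0001  0.0007 -1.    ]] [-43.0995   6.7531  95.3781   0.0048  77.8273   1.2129] [ 0.338  -0.122   0.0815] 45.68664760068637
```

```bash
python3 -m crank '{"slide":[[0.045,-0.016,0],[0.09,-0.032,0],[0.135,-0.048,0.01],[0.18,-0.065,0.02],[0.225,-0.081,0.03],[0.27,-0.098,0.04],[0.31,-0.112,0.05],[0.338,-0.122,0.06]],"roll":[-0.01,-0.02,-0.03,-0.04,-0.05,-0.05,-0.05,-0.05],"grip":[0.0854,0.0854,0.0854,0.0854,0.0854,0.0854,0.0854,0.0854]}' 40; python3 - <<'E'
from ov import *
np.set_printoptions(precision=4,suppress=True)
s=observe();p=s['position'];R=s['tool_rot'];print(p,s['q'],R.T@(np.array([.51,.15,.12])-p),np.degrees(np.arctan2(R[1,0],R[0,0])))
for n in('top','side'):
    q=get_image(n);save(q,n+'1')
E
```

```text
time_s: 2.1
position: [0.5108, 0.1507, 0.1708]
tool_rot: [[0.662, 0.75, 0.0], [0.75, -0.662, 0.0], [0.0, 0.0, -1.0]]
ft_force: [0.6, -0.9, -0.2]
grip_width: 0.0856
[0.5108 0.1507 0.1708] [ 3.6911 23.0854 82.9454  0.0118 73.9478 45.1249] [-0.0011 -0.0001  0.0508] 48.5629041554551
```

View pics/top1.png

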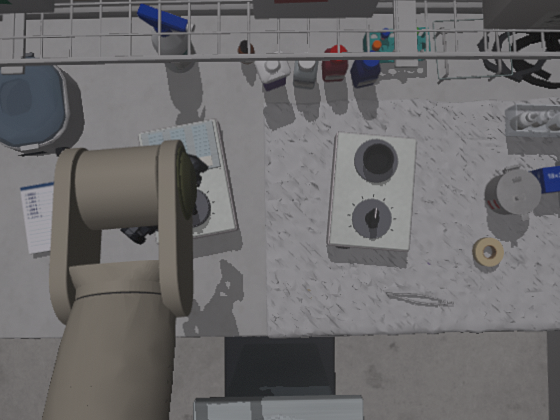

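View pics/side1.png

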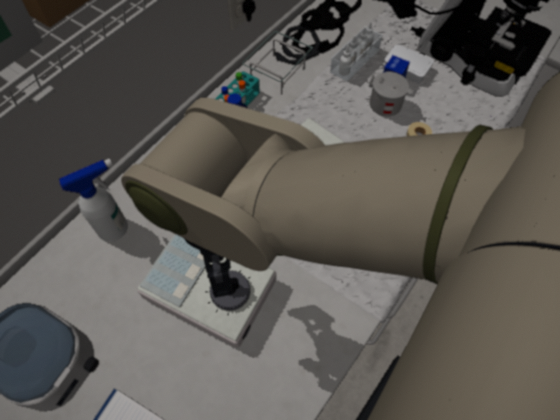

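```bash
python3 - <<'E'
from h import *
import pickle
from scipy.optimize import least_squares
T=pickle.load(open('top0.pkl','rb'));S=pickle.load(open('side0.pkl','rb'))
A=np.linspace(0,2*np.pi,200)
def box(p,x,y):
    X=np.vstack([np.c_[x+.036*np.cos(A),y+.036*np.sin(A),0*A+z] for z in(.05,.066)])
    q=proj(p,X);return q.min(0),q.max(0)
for p in (T,S):
  f=cv2.cvtColor(p['frame'],cv2.COLOR_RGB2GRAY).astype(int)
for p,c in((T,(191.4,208.8,40.9,39.5)),(S,(231.9,288.2,45.6,42.0))):
    m=np.r_[c[0],c[1]]
    r=least_squares(lambda v:np.mean(box(p,*v),0)-m,[.51,.15],diff_step=1e-3)
    b=box(p,*r.x);print(r.x,b[1]-b[0],c[2:])
E
```

```text
[0.50632842 0.14678004] [41.99246103 40.90645437] (40.9, 39.5)
[0.50718651 0.14583732] [41.97802199 42.16403258] (45.6, 42.0)
```

```bash
python3 -m crank '{"slide":[[-0.0025,0,0.015],[-0.0025,0,0.03],[-0.0025,0,0.045],[-0.0025,0,0.06],[-0.0025,0,0.075],[-0.0025,0,0.086],[-0.0025,0,0.094],[-0.0025,0,0.097]],"roll":[0,0,0,0,0,0,0,0],"grip":[0.0854,0.0854,0.0854,0.0854,0.0854,0.0854,0.0854,0.0854]}' 30; python3 - <<'E'
from ov import *
np.set_printoptions(precision=4,suppress=True)
s=observe();p=s['position'];R=s['tool_rot'];print(p,s['ft_force'],np.degrees(np.arctan2(R[1,0],R[0,0])))
q=get_image('side');f=q['frame'][200:350,130:300];cv2.imwrite('pics/side2.png',cv2.resize(f[:,:,::-1],None,fx=4,fy=4,interpolation=cv2.INTER_CUBIC))
E
```

```text
time_s: 3.0
position: [0.5083, 0.146, 0.0739]
tool_rot: [[0.663, 0.748, -0.001], [0.748, -0.663, -0.0], [-0.001, -0.0, -1.0]]
ft_force: [0.7, -0.1, -0.6]
grip_width: 0.0856
[0.5083 0.146  0.0739] [ 0.7283 -0.1127 -0.5644] 48.44206870801221
```

View pics/side2.png

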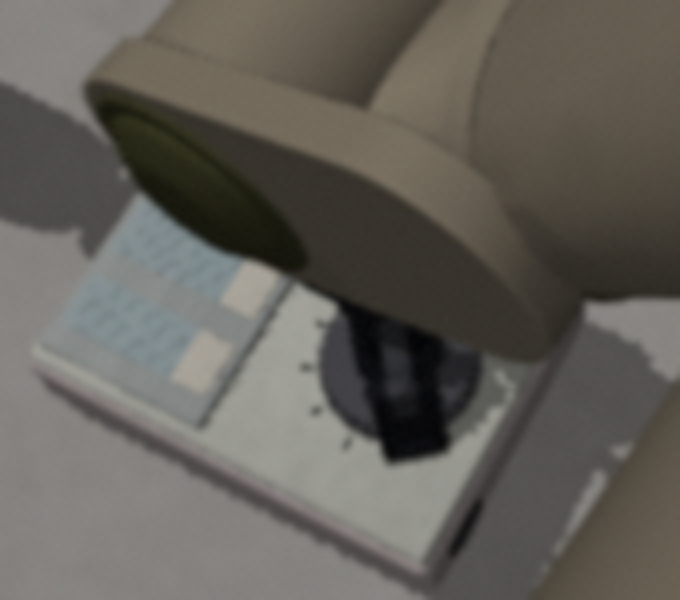

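```bash
python3 - <<'E'
from ov import *
np.set_printoptions(precision=4,suppress=True)
s=observe();p=s['position'];R=s['tool_rot'];print(p,s['q'])
q=get_image('side')
for yy in(.0427,.057):
  for xx in (-.011,.011):
    for z in(.074,.087):
      for sg in (-1,):
        X=p+R@np.array([xx,sg*yy,0]);X[2]=z;u=proj(q,X)[0];print(yy,xx,z,(u-[130,200])*4)
E
```

```text
[0.5084 0.1461 0.0739] [ 3.1974 29.5616 90.741  -0.0026 59.7335 44.7506]
0.0427 -0.011 0.074 [443.8412 426.4617]
0.0427 -0.011 0.087 [441.4385 416.4735]
0.0427 0.011 0.074 [392.0573 436.5475]
0.0427 0.011 0.087 [388.8789 426.6885]
0.057 -0.011 0.074 [449.4789 458.91  ]
0.057 -0.011 0.087 [447.1377 449.3279]
0.057 0.011 0.074 [397.2637 469.1463]
0.057 0.011 0.087 [394.1329 459.6977]
```

```bash
python3 -m crank '{"slide":[[0.001,-0.0015,0],[0.001,-0.0015,0],[0.001,-0.0015,0],[0.001,-0.0015,0],[0.001,-0.0015,0],[0.001,-0.0015,0],[0.001,-0.0015,0],[0.001,-0.0015,0]],"roll":[0,0,0,0,0,0,0,0],"grip":[0.0854,0.07,0.06,0.05,0.04,0.03,0.03,0.03]}' 30; python3 - <<'E'
from ov import *
np.set_printoptions(precision=4,suppress=True)
s=observe();p=s['position'];R=s['tool_rot'];print(p,s['ft_force'],s['wrist_torque'])
E
```

```text
time_s: 3.9
position: [0.508, 0.148, 0.0743]
tool_rot: [[0.663, 0.748, 0.0], [0.748, -0.663, 0.0], [0.0, -0.0, -1.0]]
ft_force: [0.8, 0.8, -0.2]
grip_width: 0.0303
[0.508  0.148  0.0743] [ 0.8138  0.7833 -0.2429] [-0.007  -0.019  -0.0181]
```

```bash
python3 -m crank '{"slide":[[0,0,0],[0,0,0],[0,0,0],[0,0,0],[0,0,0],[0,0,0],[0,0,0],[0,0,0]],"roll":[0,0,0,0,0,0,0,0],"grip":[0.026,0.022,0.018,0.015,0.012,0.009,0.006,0.006]}' 30; python3 - <<'E'
from ov import *
np.set_printoptions(precision=4,suppress=True)
s=observe();p=s['position'];R=s['tool_rot'];print(p,s['ft_force'],s['wrist_torque'],s['grip_width'])
q=get_image('side');f=q['frame'][200:350,130:300];cv2.imwrite('pics/side3.png',cv2.resize(f[:,:,::-1],None,fx=4,fy=4,interpolation=cv2.INTER_CUBIC))
E
```

```text
time_s: 4.7
position: [0.5077, 0.1483, 0.0744]
tool_rot: [[0.663, 0.749, -0.001], [0.749, -0.663, 0.0], [-0.0, -0.001, -1.0]]
ft_force: [-4.0, 4.8, 3.0]
grip_width: 0.0112
[0.5077 0.1483 0.0744] [-3.9718  4.8227  3.0365] [0.6502 0.6229 0.0456] 0.011198476715842362
```

View pics/side3.png

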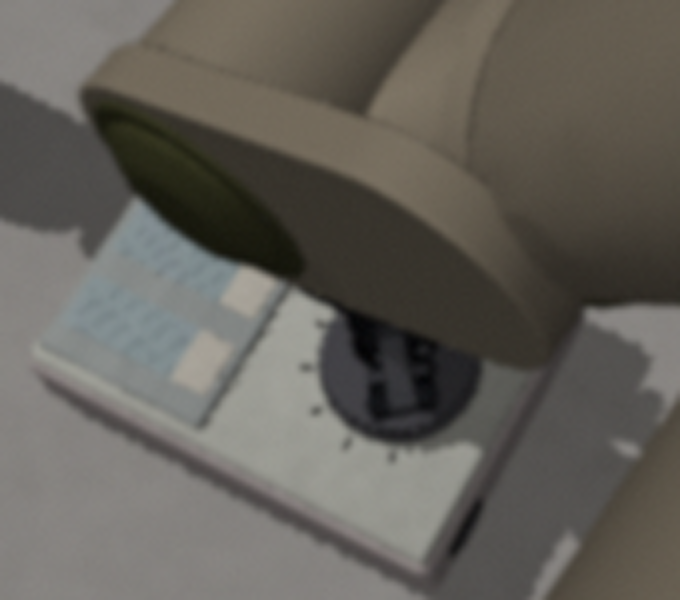

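```bash
python3 -m crank '{"slide":[[0,-0.0003,0],[0,-0.0005,0],[0,-0.0005,0],[0,-0.0005,0],[0,-0.0005,0],[0,-0.0005,0],[0,-0.0005,0],[0,-0.0005,0]],"roll":[0.0,0.05,0.12,0.19,0.26,0.33,0.39,0.4],"grip":[0.006,0.006,0.006,0.006,0.006,0.006,0.006,0.006]}' 30; python3 - <<'E'
from ov import *
np.set_printoptions(precision=4,suppress=True)
s=observe();p=s['position'];R=s['tool_rot'];print(p,s['ft_force'],R.T@s['ft_force'],s['wrist_torque'],s['grip_width'],np.degrees(np.arctan2(R[1,0],R[0,0])),s['q'])
for n,c in(('side',(200,350,130,300)),('top',(140,290,110,260))):
    q=get_image(n);f=q['frame'][c[0]:c[1],c[2]:c[3]];cv2.imwrite('pics/%s4.png'%n,cv2.resize(f[:,:,::-1],None,fx=4,fy=4,interpolation=cv2.INTER_CUBIC))
E
```

```text
time_s: 5.55
position: [0.5069, 0.1492, 0.0744]
tool_rot: [[0.903, 0.43, -0.001], [0.43, -0.903, 0.001], [-0.0, -0.002, -1.0]]
ft_force: [-4.1, 7.3, 4.7]
grip_width: 0.0113
[0.5069 0.1492 0.0744] [-4.1403  7.3194  4.7404] [-0.596  -8.3971 -4.7244] [1.2839 0.9013 0.1096] 0.011280627312979472 25.446415979584177 [ 3.5119 29.4806 90.7806  0.1035 59.8037 68.0134]
```

View pics/side4.png

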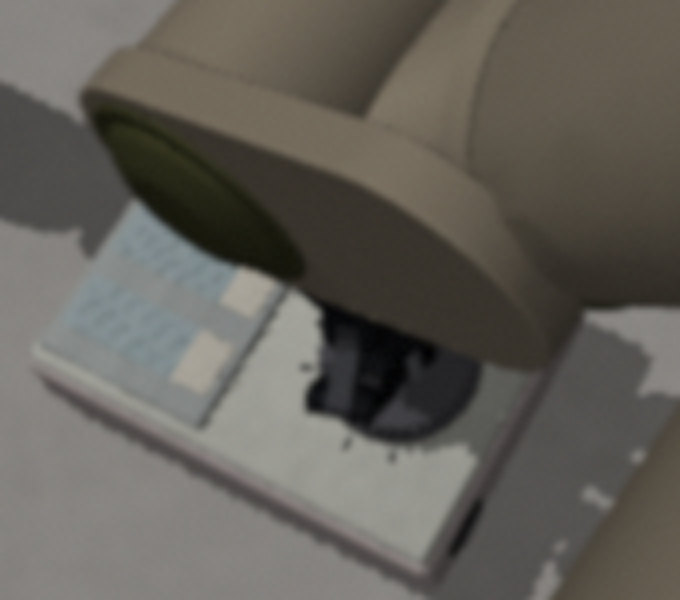

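View pics/top4.png

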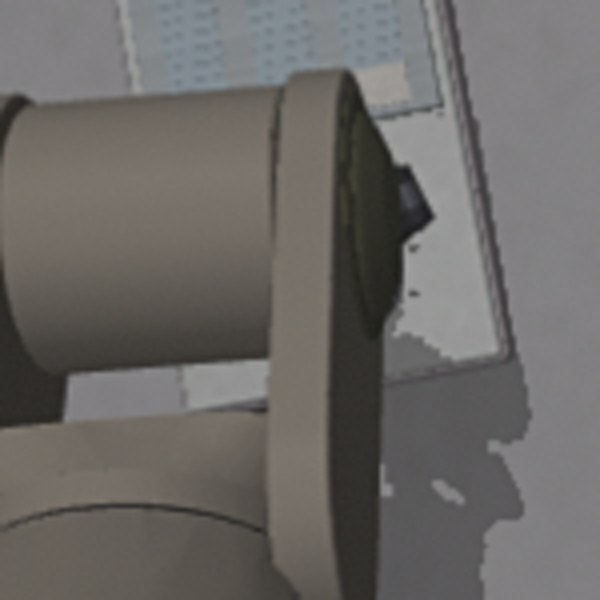

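```bash
python3 -m crank '{"slide":[[0,-0.0005,0],[0,-0.001,0],[0,-0.001,0],[0,-0.001,0],[0,-0.001,0],[0,-0.001,0],[0,-0.001,0],[0,-0.001,0]],"roll":[0.05,0.1,0.15,0.2,0.25,0.3,0.35,0.38],"grip":[0.006,0.006,0.006,0.006,0.006,0.006,0.006,0.006]}' 30; python3 - <<'E'
from ov import *
np.set_printoptions(precision=4,suppress=True)
s=observe();p=s['position'];R=s['tool_rot'];print(p,s['ft_force'],R.T@s['ft_force'],s['wrist_torque'],s['grip_width'],np.degrees(np.arctan2(R[1,0],R[0,0])),s['q'])
E
```

```text
time_s: 6.45
position: [0.5066, 0.1503, 0.0744]
tool_rot: [[0.998, 0.064, -0.001], [0.064, -0.998, 0.002], [-0.001, -0.002, -1.0]]
ft_force: [-5.2, 9.6, 5.4]
grip_width: 0.0111
[0.5066 0.1503 0.0744] [-5.2295  9.6067  5.376 ] [-4.6085 -9.9319 -5.3532] [1.5534 0.7774 0.0598] 0.011070462215558904 3.666563611886407 [ 3.6199 29.4734 90.7973  0.1292 59.7729 89.8883]
```

```bash
python3 -m crank '{"slide":[[0,-0.0005,0],[0,-0.001,0],[0,-0.001,0],[0,-0.001,0],[0,-0.001,0],[0,-0.001,0],[0,-0.001,0],[0,-0.001,0]],"roll":[0.06,0.12,0.18,0.24,0.3,0.36,0.39,0.39],"grip":[0.006,0.006,0.006,0.006,0.006,0.006,0.006,0.006]}' 30; python3 - <<'E'
from ov import *
np.set_printoptions(precision=4,suppress=True)
s=observe();p=s['position'];R=s['tool_rot'];print(p,s['ft_force'],R.T@s['ft_force'],s['wrist_torque'],s['grip_width'],np.degrees(np.arctan2(R[1,0],R[0,0])),s['q'])
E
```

```text
time_s: 7.25
position: [0.5068, 0.1514, 0.0744]
tool_rot: [[0.948, -0.319, -0.0], [-0.319, -0.948, 0.002], [-0.001, -0.002, -1.0]]
ft_force: [-4.1, 8.7, 3.6]
grip_width: 0.0112
[0.5068 0.1514 0.0744] [-4.1064  8.7494  3.6444] [-6.69   -6.9862 -3.624 ] [1.5858 0.5977 0.0035] 0.011189478040056529 -18.629217025692345 [  3.739   29.4984  90.7449   0.1438  59.7707 112.2958]
```

```bash
python3 -m crank '{"slide":[[0,0,0],[0,0,0],[0,0,0],[0,0,0],[0,0,-0.01],[0,0,-0.03],[0,0,-0.06],[0,0,-0.09]],"roll":[0,0,0,0,0,0,0,0],"grip":[0.015,0.025,0.035,0.045,0.05,0.05,0.05,0.05]}' 30 && python3 -m crank '{"slide":[[0,0.02,-0.03],[0,0.06,-0.06],[0,0.1,-0.06],[0,0.15,-0.06],[0,0.2,-0.06],[0,0.25,-0.06],[0,0.29,-0.06],[0,0.3,-0.06]],"roll":[0,0,0,0,0,0,0,0],"grip":[0.05,0.05,0.05,0.05,0.05,0.05,0.05,0.05]}' 30; python3 - <<'E'
from ov import *
for n in('top','side'):
    q=get_image(n);save(q,n+'5');pickle.dump(q,open(n+'5.pkl','wb'))
    overlay(q,.51,.15,np.radians(9.6),.5,0,n+'5o',None,(130,115,120,135) if n=='top' else (130,220,155,130),4.4)
    c=(130,115,120,135) if n=='top' else (130,220,155,130)
    f=q['frame'][c[1]:c[1]+c[3],c[0]:c[0]+c[2],::-1];cv2.imwrite('pics/%s5c.png'%n,cv2.resize(f,None,fx=4.4,fy=4.4,interpolation=cv2.INTER_CUBIC))
E
```

```text
time_s: 8.05
position: [0.507, 0.1501, 0.166]
tool_rot: [[0.948, -0.319, -0.0], [-0.319, -0.948, -0.0], [0.0, 0.0, -1.0]]
ft_force: [0.2, -0.1, 0.9]
grip_width: 0.0497
time_s: 8.85
position: [0.4106, -0.1372, 0.2251]
tool_rot: [[0.947, -0.322, 0.001], [-0.322, -0.947, -0.001], [0.001, 0.001, -1.0]]
ft_force: [0.5, 0.1, 0.3]
grip_width: 0.0501
```

View pics/top5c.png

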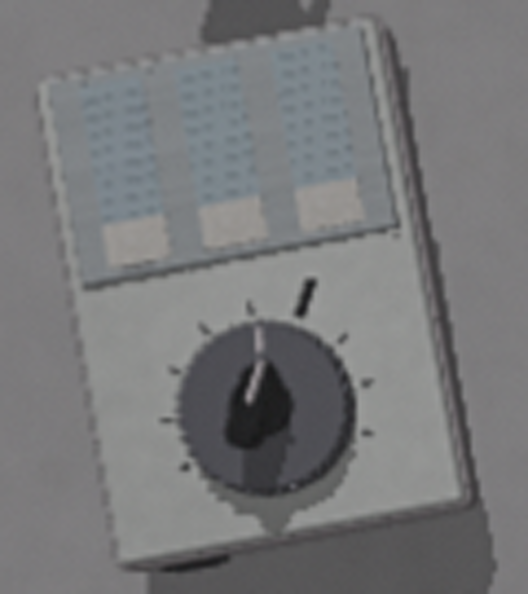

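View pics/side5c.png

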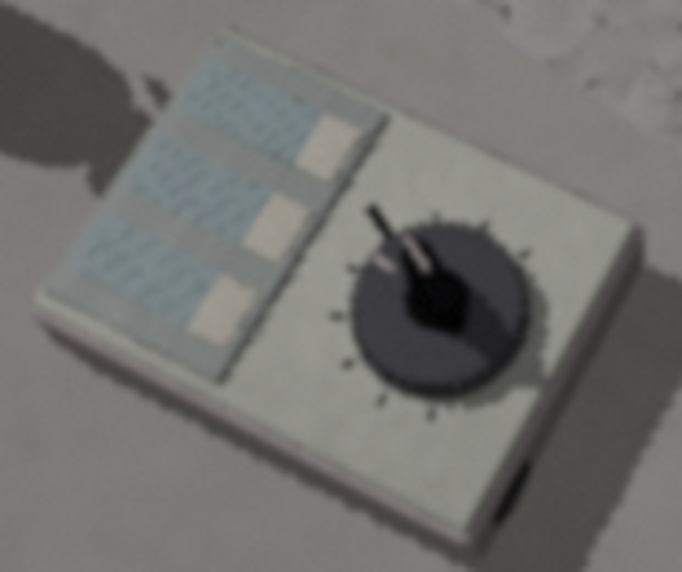

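View pics/top5.png

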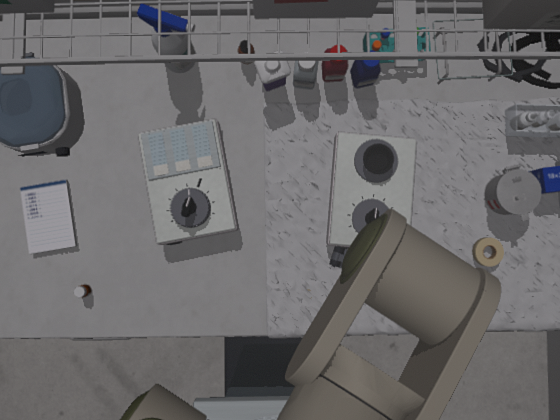

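The white line on the knob is at (249,403)→(266,362) in the crop, parallel to the long mark at (300,317)→(313,280) to within about 3°. In the side view both lie on one line. The ring line is still at (259,340). I'll check it numerically, then hand in.

```bash
python3 - <<'E'
from h import *
import pickle
for n,r in(('top',(185,194,186,196)),('side',(214,219,276,282))):
    a,b=[pickle.load(open(n+k+'.pkl','rb'))['frame'].astype(int).sum(2) for k in '05']
    print(n);
    if n=='top': print(a[186:198,184:194]);print(b[186:198,184:194])
print(observe()['ft_force'],observe()['qvel'])
close_job()
E
```

```text
top
[[432 434 356 322 408 432 430 428 428 428]
 [431 435 418 411 370 352 382 368 383 422]
 [381 318 305 307 277 244 266 252 259 284]
 [270 232 224 257 334 287 230 219 224 221]
 [221 230 221 255 399 325 241 231 230 229]
 [228 230 225 245 412 334 239 228 230 234]
 [234 231 224 241 414 362 256 229 231 230]
 [232 228 223 243 414 372 263 223 230 234]
 [232 230 228 243 374 334 247 230 233 237]
 [230 230 230 232 275 256 231 232 229 233]
 [231 231 229 231 230 229 228 233 230 231]
 [236 231 232 227 229 229 227 231 232 234]]
[[453 450 367 336 426 447 453 445 443 445]
 [455 454 434 427 386 361 401 385 398 437]
 [390 327 316 321 283 250 276 262 273 294]
 [281 239 232 267 347 298 243 229 231 233]
 [235 234 230 262 414 340 248 234 240 240]
 [237 238 233 254 427 344 249 236 241 238]
 [243 238 234 252 429 374 268 240 242 240]
 [240 239 235 251 431 389 271 237 242 238]
 [243 241 233 247 388 348 260 240 241 240]
 [242 238 240 238 289 265 238 242 243 242]
 [241 243 242 235 276 264 213 227 245 244]
 [246 237 232 205 332 348 214 158 226 245]]
side
[ 0.02481786  0.06203673 -0.12319446] [3.43887854 0.11078933 0.24668529 0.4981975  0.00550446 1.5200505 ]
the job is handed in; nothing more can be done
```

The job is handed in at about 9 s of the 34 s. I gripped only the inner knob's bar at 30 N and turned it about 67° clockwise. Then I opened the fingers, lifted off and moved the arm clear.

**Final checks:**
- **Inner knob:** in the top view the nose line is about 3° from parallel with the long mark, and the side view shows the two in line. The limit is 11°.
- **Outer ring:** its white line sits on the same pixels in the top view before and after, so it did not move.
- **Tube mixer:** its knob was never touched. I did not measure it afterwards, because the arm partly covered it in the last picture.
- **Contact:** the force on the tool was about zero at the end. The highest while turning was about 12 N.

**Disagreement:** my two estimates of the dial axis differed by 3–4 mm, one from the panel marks and one from the ring outline. The difference lay along the grip bar, so it hardly affected where the jaws closed. It may account for the small side force of 6–11 N during the turn.

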